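# Sort the centrifuge balance plate by its thickness

## Task

A blue centrifuge balance plate is waiting on the red-ended stand of the rack and must go back to stock. Pinch it across its thickness with the gripper, read from the finger opening whether it is 10, 16 or 22 mm thick, and set it down in the tray for that thickness: white for 10 mm, yellow for 16 mm, green for 22 mm.

Things in the scene. Friction and masses are not known exactly. Their poses are not given: they have to be found in the camera images.
- check_stand: Fixed white stand with red end stops, first in a rack of three. Origin: on the table under its centre, z up. Pad 40 (x) x 100 (y) mm, 12 high; stops 20 high. On it stands one loose blue plate, 80 long (y), 50 tall, centre 37 mm above the origin, 10, 16 or 22 mm thick along x (varies, not given), under 0.25 kg; pinch it along x, both faces are free. Spare plates stand 115 and 225 mm along +y.
- tray_white: White square plastic tray, fixed, 130 x 130 mm outside, floor 4 mm thick, rim 4 mm wide and only 10 mm high over the table. Stock tray for the 10 mm balance plates; empty at the start. The three trays may stand in any order. Origin: centre of its underside, on the table; z up, x and y along its sides.
- tray_yellow: Yellow square plastic tray, fixed, 130 x 130 mm outside, floor 4 mm thick, rim 4 mm wide and only 10 mm high over the table. Stock tray for the 16 mm balance plates; empty at the start. The three trays may stand in any order. Origin: centre of its underside, on the table; z up, x and y along its sides.
- tray_green: Green square plastic tray, fixed, 130 x 130 mm outside, floor 4 mm thick, rim 4 mm wide and only 10 mm high over the table. Stock tray for the 22 mm balance plates; empty at the start. The three trays may stand in any order. Origin: centre of its underside, on the table; z up, x and y along its sides.
There are look-alikes about, which are no part of the job. Of the things that look like the tray_white, take the one that is nearest to the robot's base at the start.

How it is judged (in metres and radians):
At the end, for the whole second after the job is handed in: The red-ended stand is empty and the plate rests with its weight in the tray of its own thickness (judged by the load on the tray: white 0.7 to 1.38 N for the 10 mm plate, yellow 1.38 to 2.0 N for 16 mm, green 2.0 to 2.9 N for 22 mm), standing or lying; the other two trays are empty (contact force between check_stand and anything else below 0.05 N and ((contact force between tray_white and anything else between 0.7 and 1.38 N and contact force between each of tray_yellow, tray_green and anything else below 0.05 N) or (contact force between tray_yellow and anything else between 1.38 and 2 N and contact force between each of tray_white, tray_green and anything else below 0.05 N) or (contact force between tray_green and anything else between 2 and 2.9 N and contact force between each of tray_white, tray_yellow and anything else below 0.05 N))); the robot touches nothing.
It also fails if it takes over 38 s, if anything falls off the work surface, if the arm or the gripper's body presses on something with over 40 N, if the wrist force passes 120 N, or if a joint passes its speed limit or range.

## Robot

A 6-joint arm with a two-finger parallel gripper is mounted at the origin on the work surface. World frame = base frame: x ahead of the robot, y to its left, z up, the work surface at z = 0. Lengths are in m, angles in degrees, forces in N, time in s.
With the tool pointing down it reaches from about 0.275 to 0.825 m from the base axis. Payload 4.9 kg.
Tool frame: the origin (TCP) lies at the very end of the fingers, on their centre line; the grasp point (between the pads) lies 19 mm behind it (hold_point_z is the distance from the TCP to the grasp point, in m); z points along the fingers, y is the line along which they close (so a half turn about z gives the same grasp; the last joint's range is limited). The gripper opens to 85 mm and grips with 20 to 120 N. Pads are 22 mm wide; open, the fingers measure 114 mm over their backs; the gripper's body (76 mm by 85 mm) begins 54 mm behind the grasp point. The pads swing forward as they close: fully open they stand 13 mm farther back than shut.
Start: joints at [-79.309, 18.69, -11.035, 60.275, 0, 82.311], TCP at [0.173, -0.522, 0.231] pointing down, gripper open.
Joint ranges: [-152.03, 152.03], [-55.5, 102.48], [-74.3, 77.21], [-110.64, 120.58], [-84.22, 78.4], [-180, 180]. Speed limits (degrees/s): [147.25, 147.25, 180, 180, 180, 180].

## Interface

Orientations are given as a 3x3 rotation matrix whose columns are the frame's x, y, z axes.
In Python, from bench import get_state, capture, close_job, hold_point_z gives the robot as it stands.
- The arm moves only by the tool jog_arm, never from a script. Its argument "increments" is a list of rows, each a list of 5 numbers: the shift along the tool's x, y, z in m, then the turn about the tool's z in rad, then the opening, from 0 (shut) to 1 (fully open). In form: [[tx, ty, tz, turn, hand], ...]. A call has 1 to 8 rows; each row is the pose to reach, as a shift and turn from the pose commanded when the call began, along the tool's axes at that moment; what a row does not reach only later rows make up. A row lasts 1/12 s, in which the tool goes at most 41.7 mm and 7.16 degrees, less where a joint would pass 70% of its speed; a pose out of reach is approached as far as the arm can. A call with a gripper value outside its range is refused whole. The fingers move at their own pace and stop on an object; "force" is the grip in N (left out, the last holds). Time passes only in rows, so rows that repeat a pose let the fingers close. It gives the time, the measured TCP pose, the force, the opening and the grip force at its end, in the units of the state.
- get_state(): the state, without advancing time (a new reading comes with each control period).
- capture(name): name is "scene" or "side" or "wrist"; returns a dict with "image" (384x512x3 uint8, red, green, blue), "fov_y" (degrees; the focal length in pixels is half the picture's height over the tangent of half this angle, whatever the lens; pixels are square), "cx", "cy" (the principal point, pixels), "R" (3x3) and "t" (3): a world point X has camera coordinates R X + t. Camera axes: x right, y down, z forward; pixel columns grow to the right and rows downward; lengths in m; the calibration is good to about 2 mm. A picture is of the moment at which its call begins. There is no depth.
- close_job(): hands the job in; it is judged then, once.
The state is a dict: "clock": time; "joints": joint angles; "dq": joint speeds; "tau": joint torques, N m; "position": TCP position; "tcp_rot": TCP orientation; "force": force on the tool from outside, world axes, zero at the start; "moment": the same for the moment, N m; "gripper_width": finger opening in m; "finger_force": force on a finger pad.
Only numpy, scipy, OpenCV 4.12 (cv2) and the standard library are available. Lean on these libraries where they do the work, as an engineer would, in place of code of your own. Each camera call takes 0.05 s, during which the arm holds its last target. There are 200 camera calls.

## Working session

There is one attempt and no reset: what is moved stays moved. The work goes in short steps, Python scripts to look and compute and a tool call to move; the robot and the scene stay as the last step left them, time stands still between calls to the robot, and variables do not carry over. Pictures are saved under pics/ and viewed, at most 10 in all, crops included, and the job is handed in when it is done.

Besides the shell and the picture viewer there is one more tool, called after "Emit:" by a JSON object that holds its "fn" and its "kwargs", one argument or row to a line. jog_arm: Moves the arm, as the interface text tells. Its arguments: {"type":"object","properties":{"increments":{"type":"array","items":{"type":"array","items":{"type":"number"}}},"force":{"type":"number"}},"required":["increments"]}

```bash
mkdir -p pics
cat > h.py <<'E'
import numpy as np, cv2
from bench import get_state, capture, close_job, hold_point_z
def cam(n,save=None):
    c=capture(n)
    if save: cv2.imwrite('pics/'+save,cv2.cvtColor(c['image'],cv2.COLOR_RGB2BGR))
    return c
def ray(c,u,v,z):
    f=192/np.tan(np.radians(c['fov_y'])/2)
    R=np.array(c['R']);t=np.array(c['t'])
    o=-R.T@t; d=R.T@np.array([(u-c['cx'])/f,(v-c['cy'])/f,1])
    return o+d*(z-o[2])/d[2]
E
python3 - <<'E'
from h import *
import pickle
cs={n:cam(n,n+'0.png') for n in('scene','side')}
pickle.dump(cs,open('c0.pkl','wb'))
a=np.hstack([cs['scene']['image'],cs['side']['image']])
for n in cs:
    c=cs[n];print(n,c['fov_y'],c['cx'],c['cy'],-np.array(c['R']).T@c['t'])
s=get_state();print(s['position'],s['tcp_rot'],s['gripper_width'],hold_point_z,s['clock'])
E
```

```text
scene 52.496738301638196 254.00565023138097 195.31028294129428 [ 0.93803932 -0.56677211  0.60916436]
side 44.06929527178144 248.67835768850247 188.64933626815528 [0.19870704 0.68557003 0.86884047]
[ 0.17333433 -0.52137824  0.23055445] [[ 9.48983451e-01  3.15325735e-01 -3.01451998e-04]
 [ 3.15325790e-01 -9.48982027e-01  1.66086593e-03]
 [ 2.37641242e-04 -1.67118987e-03 -9.99998575e-01]] 0.0852380145297435 0.0187 0.1
```

View pics/scene0.png

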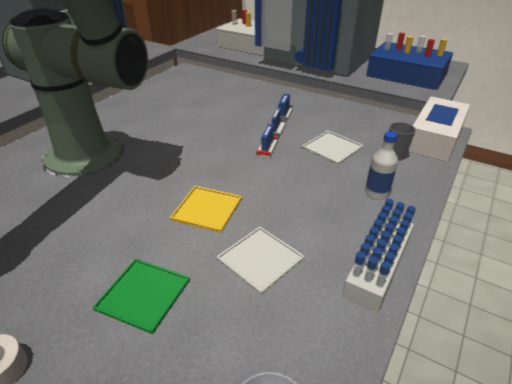

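View pics/side0.png

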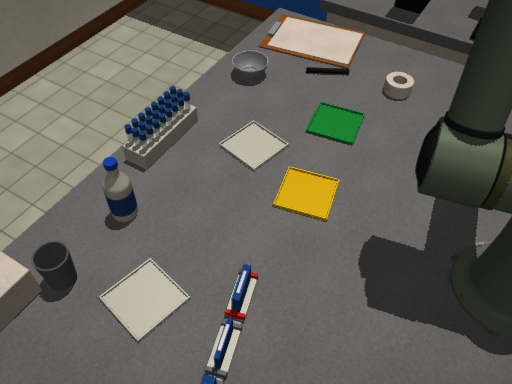

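The scene view shows trays green (143,294), yellow (207,208) and two whites, (260,258) and (332,147). The rack is at (275,125), with its red-ended stand nearest the camera. In the side view the red-ended stand is at (243,293) with a blue plate on it, and a second plate stands at (223,345). Next I'll compute positions and take one close crop.

Run:
```python
from h import *
import pickle
cs=pickle.load(open('c0.pkl','rb'))
s=cs['scene'];d=cs['side']
for n,p,q in [('green',(143,294),(335,123)),('yellow',(207,208),(307,193)),('whiteA',(260,258),(254,145)),('whiteB',(332,147),(145,299))]:
    a=ray(s,*p,.008);b=ray(d,*q,.008);print(n,a.round(3),b.round(3),np.hypot(*a[:2]).round(3))
for n in('scene','side'):
    c=cs[n];im=c['image'].astype(int);hsv=cv2.cvtColor(c['image'],cv2.COLOR_RGB2HSV)
    x0,x1,y0,y1=(240,310,80,165) if n=='scene' else (190,290,250,384)
    red=((im[...,0]>120)&(im[...,1]<80)&(im[...,2]<80)).astype(np.uint8)
    m=np.zeros_like(red);m[y0:y1,x0:x1]=red[y0:y1,x0:x1]
    k,l,st,ce=cv2.connectedComponentsWithStats(m)
    for i in range(1,k):
        if st[i,4]>3: print(n,st[i],ce[i].round(1),ray(c,*ce[i],.016).round(3))
    crop=c['image'][y0:y1,x0:x1]
    cr=cv2.resize(crop,None,fx=5 if n=='side' else 5,fy=5 if n=='side' else 5,interpolation=cv2.INTER_CUBIC)[:590]
    cr=cr if n=='scene' else cr
    globals()['cr_'+n]=cr
h=590
pad=lambda a:np.vstack([a,np.zeros((h-a.shape[0],a.shape[1],3),np.uint8)])
o=np.hstack([pad(cr_scene)[:,:290],pad(cr_side)])
cv2.imwrite('pics/crop.png',o[...,::-1])
```

```text
green [ 0.514 -0.283  0.008] [ 0.508 -0.275  0.008] 0.587
yellow [ 0.466 -0.018  0.008] [ 0.459 -0.011  0.008] 0.466
whiteA [ 0.657 -0.09   0.008] [ 0.651 -0.084  0.008] 0.663
whiteB [0.613 0.398 0.008] [0.607 0.408 0.008] 0.731
scene [274 136   4   3  10] [275.5 136.8] [0.448 0.352 0.016]
scene [256 151  14   4  49] [262.4 152.5] [0.459 0.254 0.016]
side [239 269   2   4   7] [239.4 270.3] [0.48  0.257 0.016]
side [251 272   7   5  24] [253.8 274. ] [0.45  0.249 0.016]
side [225 309   6   5  17] [227.1 310.8] [0.451 0.346 0.016]
side [237 312   9   5  28] [240.6 314.4] [0.425 0.338 0.016]
```

View pics/crop.png

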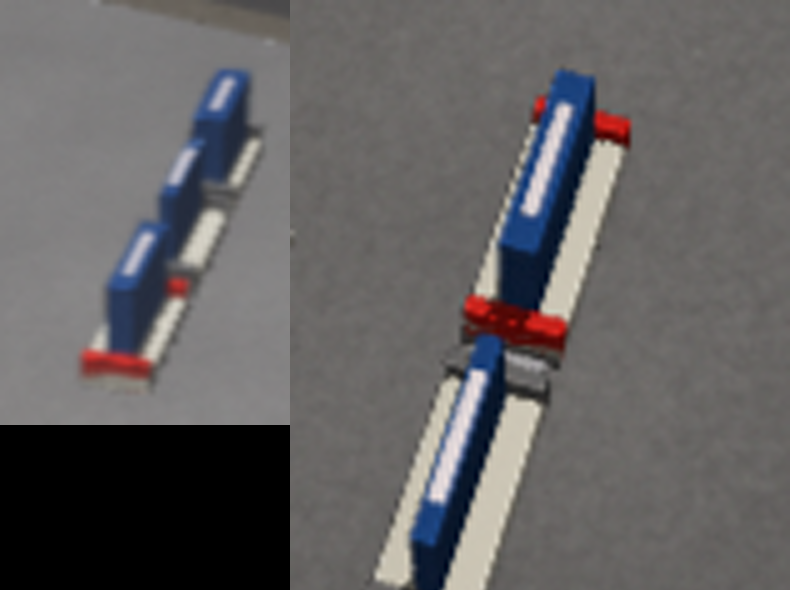

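The crop confirms the choice. The first stand, with red stops, holds a plate whose top face runs from (577,75) to (518,243) in the crop. The spares stand on grey-ended stands. White tray A is nearer, at 0.66 m against 0.73 m.

Run:
```python
from h import *
import pickle
cs=pickle.load(open('c0.pkl','rb'))
S=[ray(cs['side'],190+(x-290)/5,250+y/5,.062) for x,y in[(560,72),(594,78),(537,248),(500,237)]]
C=[ray(cs['scene'],240+x/5,80+y/5,.062) for x,y in[(140,222),(170,230),(135,288),(108,280)]]
for Q in(S,C):
    Q=np.array(Q);print(Q.round(4).tolist(),Q.mean(0).round(4))
    v=(Q[2]+Q[3]-Q[0]-Q[1])/2;print(np.linalg.norm(v),np.degrees(np.arctan2(v[1],v[0])))
for x,y in[(535,100),(630,130),(565,335),(465,310)]:print(ray(cs['side'],190+(x-290)/5,250+y/5,.02).round(4))
s=get_state();R=np.array(s['tcp_rot']);p=np.array(s['position'])
t=np.array([.452,.298,.231]);print(R.T@(t-p),np.degrees(np.arctan2(R[1,1],R[0,1])))
```

```text
[[0.464, 0.2637, 0.062], [0.4512, 0.259, 0.062], [0.4308, 0.333, 0.062], [0.445, 0.3365, 0.062]] [0.4477 0.298  0.062 ]
0.07597458535145393 105.01502314719254
[[0.4311, 0.3337, 0.062], [0.4512, 0.3341, 0.062], [0.4674, 0.2649, 0.062], [0.4499, 0.2649, 0.062]] [0.4499 0.2994 0.062 ]
0.07114958498681963 -75.76950642625552
[0.4795 0.2585 0.02  ]
[0.439 0.25  0.02 ]
[0.4141 0.3399 0.02  ]
[0.4524 0.3515 0.02  ]
[ 0.5228203  -0.68970552  0.00083133] -71.61949415446409
```

Emit:
{"fn": "jog_arm", "kwargs": {
  "increments": [
    [0.37,-0.32,0,-1.51,1],
    [0.37,-0.32,0,-1.51,1],
    [0.37,-0.32,0,-1.51,1],
    [0.37,-0.32,0,-1.51,1],
    [0.37,-0.32,0,-1.51,1],
    [0.37,-0.32,0,-1.51,1],
    [0.37,-0.32,0,-1.51,1],
    [0.37,-0.32,0,-1.51,1]
  ]
}}

```text
clock: 0.77
position: [0.3443, -0.2336, 0.2312]
tcp_rot: [[0.242, 0.97, 0.0], [0.97, -0.242, 0.0], [0.0, -0.0, -1.0]]
force: [0.6, -1.0, -0.3]
gripper_width: 0.0855
finger_force: 0.0
```

```bash
cat > go.py <<'E'
from h import *
import sys
s=get_state();R=np.array(s['tcp_rot']);p=np.array(s['position'])
t=np.array([float(v) for v in sys.argv[1:4]]);yaw=float(sys.argv[4])
y=np.degrees(np.arctan2(R[1,1],R[0,1]))
print(s['clock'],p.round(4),'yaw',y.round(2),'shift',(R.T@(t-p)).round(4),'turn',np.radians(-(yaw-y)).round(3),'w',round(s['gripper_width'],4),'F',np.round(s['force'],1),'ff',s['finger_force'],'j6',s['joints'][5])
E
python3 go.py .449 .299 .18 15
```

```text
0.7667 [ 0.3443 -0.2336  0.2312] yaw -14.01 shift [ 0.5421 -0.0273  0.0513] turn -0.506 w 0.0855 F [ 0.6 -1.  -0.3] ff 0.0 j6 59.66210327258067
```

Emit:
{"fn": "jog_arm", "kwargs": {
  "increments": [
    [0.54,-0.03,0,-0.5,1],
    [0.54,-0.03,0,-0.5,1],
    [0.54,-0.03,0,-0.5,1],
    [0.54,-0.03,0,-0.5,1],
    [0.54,-0.03,0,-0.5,1],
    [0.54,-0.03,0,-0.5,1],
    [0.54,-0.03,0,-0.5,1],
    [0.54,-0.03,0,-0.5,1]
  ]
}}

```text
clock: 1.43
position: [0.408, 0.0937, 0.2312]
tcp_rot: [[-0.248, 0.969, 0.0], [0.969, 0.248, -0.0], [-0.0, 0.0, -1.0]]
force: [0.8, -0.9, 0.8]
gripper_width: 0.0852
finger_force: 0.0
```

```bash
python3 go.py .449 .299 .18 15
```

```text
1.4333 [0.408  0.0937 0.2312] yaw 14.34 shift [0.1888 0.0906 0.0512] turn -0.012 w 0.0852 F [ 0.8 -0.9  0.8] ff 0.0 j6 78.47402895131853
```

Emit:
{"fn": "jog_arm", "kwargs": {
  "increments": [
    [0.189,0.09,0.02,-0.012,1],
    [0.189,0.09,0.02,-0.012,1],
    [0.189,0.09,0.02,-0.012,1],
    [0.189,0.09,0.05,-0.012,1],
    [0.189,0.09,0.05,-0.012,1],
    [0.189,0.09,0.05,-0.012,1],
    [0.189,0.09,0.05,-0.012,1],
    [0.189,0.09,0.05,-0.012,1]
  ]
}}

```text
clock: 2.1
position: [0.448, 0.2965, 0.1806]
tcp_rot: [[-0.26, 0.966, -0.002], [0.966, 0.26, -0.002], [-0.001, -0.002, -1.0]]
force: [0.1, 0.0, 0.9]
gripper_width: 0.0857
finger_force: 0.0
```

```bash
python3 go.py .449 .299 .18 15; python3 -c "
from h import *
import pickle
pickle.dump(cam('wrist','w1.png'),open('w1.pkl','wb'))"
```

```text
2.1 [0.448  0.2965 0.1806] yaw 15.07 shift [0.0021 0.0016 0.0006] turn 0.001 w 0.0857 F [0.1 0.  0.9] ff 0.0 j6 100.57724476312227
```

View pics/w1.png

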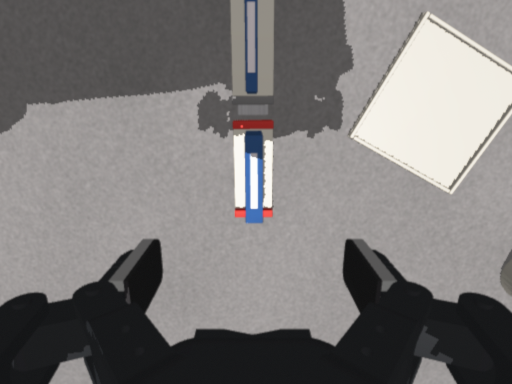

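The wrist view shows the plate upright in the image. Its top face runs from about (254,132) to (254,222), between the red stops at rows 125 and 212.

```bash
python3 - <<'E'
from h import *
import pickle
c=pickle.load(open('w1.pkl','rb'));im=c['image']
hsv=cv2.cvtColor(im,cv2.COLOR_RGB2HSV)
m=cv2.inRange(hsv,(100,120,40),(125,255,255));m[:126]=0;m[235:]=0;m[:,:225]=0;m[:,285:]=0
print(cv2.boundingRect(m))
for v in(140,150,180,200,215,220):
    x=np.where(m[v])[0];print(v,x.min(),x.max(),ray(c,(x.min()+x.max())/2,v,.062).round(4))
# end stops
for p in[(253,125),(253.5,212)]:print(ray(c,*p,.02).round(4))
E
python3 go.py .449 .299 .045 15
```

```text
(245, 132, 18, 91)
140 246 261 [0.4401 0.3341 0.062 ]
150 246 261 [0.4423 0.3259 0.062 ]
180 246 262 [0.4497 0.3005 0.062 ]
200 246 261 [0.4541 0.2826 0.062 ]
215 246 261 [0.4578 0.2688 0.062 ]
220 246 261 [0.4591 0.2641 0.062 ]
[0.4373 0.3433 0.02  ]
[0.4612 0.2568 0.02  ]
2.15 [0.4484 0.296  0.1812] yaw 14.99 shift [0.0029 0.0015 0.1362] turn -0.0 w 0.0854 F [-0.  -0.2 -1. ] ff 0.0 j6 100.58256178192829
```

Emit:
{"fn": "jog_arm", "kwargs": {
  "increments": [
    [0.003,0.002,0.04,0,1],
    [0.003,0.002,0.08,0,1],
    [0.003,0.002,0.11,0,1],
    [0.003,0.002,0.135,0,1],
    [0.003,0.002,0.15,0,1],
    [0.003,0.002,0.156,0,1],
    [0.003,0.002,0.156,0,1],
    [0.003,0.002,0.156,0,1]
  ],
  "force": 40
}}

```text
clock: 2.82
position: [0.4508, 0.2997, 0.0265]
tcp_rot: [[-0.258, 0.966, 0.001], [0.966, 0.258, 0.0], [0.0, 0.001, -1.0]]
force: [0.7, 0.2, -0.0]
gripper_width: 0.0854
finger_force: 0.0
```

Emit:
{"fn": "jog_arm", "kwargs": {
  "increments": [
    [0,0,0,0,0],
    [0,0,0,0,0],
    [0,0,0,0,0],
    [0,0,0,0,0],
    [0,0,0,0,0],
    [0,0,0,0,0],
    [0,0,0,0,0],
    [0,0,0,0,0]
  ],
  "force": 40
}}

```text
clock: 3.48
position: [0.45, 0.3005, 0.0256]
tcp_rot: [[-0.259, 0.966, 0.0], [0.966, 0.259, 0.0], [0.0, 0.0, -1.0]]
force: [-0.7, -0.6, 5.2]
gripper_width: 0.0153
finger_force: 40.0
```

```bash
python3 go.py .449 .299 .045 15
```

```text
3.4833 [0.45   0.3005 0.0256] yaw 15.02 shift [-0.0012 -0.0014 -0.0194] turn 0.0 w 0.0153 F [-0.7 -0.6  5.2] ff 40.01062631607056 j6 100.88987169690049
```

The opening of 15.3 mm points to a 16 mm plate, so the yellow tray. I'll lift it and check the opening again along with the load.

Emit:
{"fn": "jog_arm", "kwargs": {
  "increments": [
    [0,0,0,0,0],
    [0,0,-0.01,0,0],
    [0,0,-0.03,0,0],
    [0,0,-0.06,0,0],
    [0,0,-0.09,0,0],
    [0,0,-0.11,0,0],
    [0,0,-0.11,0,0],
    [0,0,-0.11,0,0]
  ]
}}

```text
clock: 4.15
position: [0.4507, 0.3007, 0.1364]
tcp_rot: [[-0.259, 0.966, 0.002], [0.966, 0.259, 0.001], [0.0, 0.003, -1.0]]
force: [0.4, -1.0, -1.8]
gripper_width: 0.0156
finger_force: 39.3
```

```bash
python3 go.py .4625 -.0145 .135 15;python3 -c "
from h import *
import pickle
pickle.dump(cam('wrist','w2.png'),open('w2.pkl','wb'))
for i in range(4):
  cam('side');s=get_state();print(s['gripper_width'],s['force'])"
```

```text
4.15 [0.4507 0.3007 0.1364] yaw 15.01 shift [-0.3075 -0.0703  0.0011] turn 0.0 w 0.0156 F [ 0.4 -1.  -1.8] ff 39.31128680706024 j6 100.89127517727978
0.015454953693560322 [-0.05307834 -0.27452418 -1.10211701]
0.015736817255558304 [-0.50302129  0.54387972 -1.33663623]
0.015382093417243586 [ 0.36308316  0.77266535 -1.45454715]
0.015281948690073297 [ 0.2173229   0.14358295 -2.18417791]
```

View pics/w2.png

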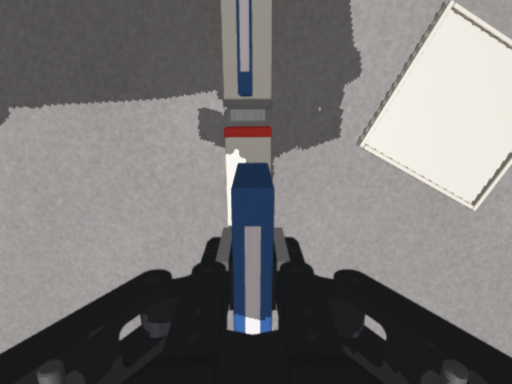

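The wrist view shows the plate held upright between the pads at (252,250), with the stand empty behind it. The opening is about 15.5 mm and the load about 1.6 N, so it is the 16 mm plate and goes to yellow.

Emit:
{"fn": "jog_arm", "kwargs": {
  "increments": [
    [-0.308,-0.07,0,0,0],
    [-0.308,-0.07,0,0,0],
    [-0.308,-0.07,0,0,0],
    [-0.308,-0.07,0,0,0],
    [-0.308,-0.07,0,0,0],
    [-0.308,-0.07,0,0,0],
    [-0.308,-0.07,0,0,0],
    [-0.308,-0.07,0,0,0]
  ]
}}

```text
clock: 5.07
position: [0.4615, -0.0188, 0.1346]
tcp_rot: [[-0.256, 0.967, -0.001], [0.967, 0.256, -0.001], [-0.001, -0.001, -1.0]]
force: [1.0, 0.2, -2.6]
gripper_width: 0.0156
finger_force: 39.4
```

```bash
python3 go.py .4625 -.0145 .05 15
```

```text
5.0667 [ 0.4615 -0.0188  0.1346] yaw 14.84 shift [0.004  0.0022 0.0846] turn -0.003 w 0.0156 F [ 1.   0.2 -2.6] ff 39.4265341758728 j6 63.71300120615734
```

Emit:
{"fn": "jog_arm", "kwargs": {
  "increments": [
    [0.004,0.002,0.03,0,0],
    [0.004,0.002,0.06,0,0],
    [0.004,0.002,0.085,0,0],
    [0.004,0.002,0.1,0,0],
    [0.004,0.002,0.107,0,0],
    [0.004,0.002,0.112,0,0],
    [0.004,0.002,0.112,0,0],
    [0.004,0.002,0.112,0,0]
  ]
}}

```text
clock: 5.73
position: [0.4634, -0.0109, 0.0237]
tcp_rot: [[-0.259, 0.966, 0.0], [0.966, 0.259, -0.0], [-0.0, 0.0, -1.0]]
force: [-0.3, -0.2, -1.6]
gripper_width: 0.0157
finger_force: 39.4
```

```bash
python3 go.py .4625 -.0145 .0176 15;python3 -c "
from h import *
c=cam('side')['image'];d=cam('scene')['image']
o=np.hstack([cv2.resize(c[140:250,245:375],None,fx=3,fy=3),cv2.resize(d[150:260,145:275],None,fx=3,fy=3)])
cv2.imwrite('pics/p1.png',o[...,::-1])"
```

```text
5.7333 [ 0.4634 -0.0109  0.0237] yaw 15.02 shift [-0.0032 -0.0018  0.0061] turn 0.0 w 0.0157 F [-0.3 -0.2 -1.6] ff 39.42983686923981 j6 64.49461780400586
```

View pics/p1.png

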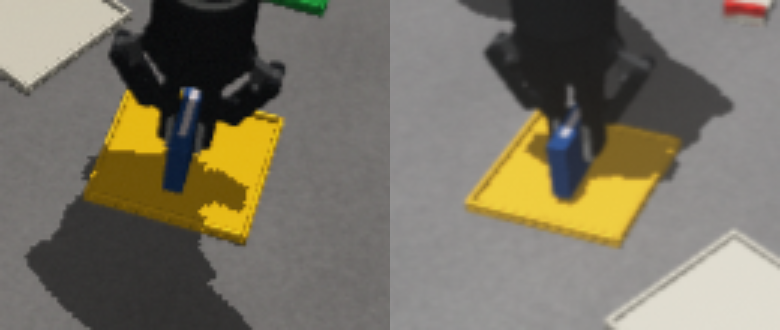

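The plate hangs over the middle of the yellow tray, at about (180,140) in the left crop and (565,160) in the right, well inside the rims. I'll creep down in small steps.

Emit:
{"fn": "jog_arm", "kwargs": {
  "increments": [
    [0,0,0.002,0,0],
    [0,0,0.003,0,0],
    [0,0,0.004,0,0],
    [0,0,0.005,0,0],
    [0,0,0.005,0,0],
    [0,0,0.005,0,0]
  ]
}}

```text
clock: 6.33
position: [0.463, -0.0109, 0.0183]
tcp_rot: [[-0.259, 0.966, -0.0], [0.966, 0.259, 0.0], [0.0, -0.0, -1.0]]
force: [-1.1, 0.2, -1.5]
gripper_width: 0.0159
finger_force: 39.4
```

Emit:
{"fn": "jog_arm", "kwargs": {
  "increments": [
    [0,0,0.0005,0,0],
    [0,0,0.001,0,0],
    [0,0,0.001,0,0]
  ]
}}

```text
clock: 6.58
position: [0.4631, -0.0109, 0.0176]
tcp_rot: [[-0.259, 0.966, 0.0], [0.966, 0.259, -0.0], [-0.0, 0.0, -1.0]]
force: [-1.5, 0.4, 3.4]
gripper_width: 0.0156
finger_force: 40.1
```

Contact. Next I release and rise.

Emit:
{"fn": "jog_arm", "kwargs": {
  "increments": [
    [0,0,0,0,0.3],
    [0,0,0,0,0.4],
    [0,0,0,0,0.6],
    [0,0,0,0,0.6],
    [0,0,0,0,0.6],
    [0,0,0,0,0.6],
    [0,0,0,0,0.6]
  ]
}}

```text
clock: 7.17
position: [0.463, -0.0109, 0.0173]
tcp_rot: [[-0.259, 0.966, -0.0], [0.966, 0.259, 0.0], [0.0, -0.0, -1.0]]
force: [0.6, -0.5, 0.2]
gripper_width: 0.0513
finger_force: 0.0
```

Emit:
{"fn": "jog_arm", "kwargs": {
  "increments": [
    [0,0,-0.01,0,0.6],
    [0,0,-0.03,0,0.6],
    [0,0,-0.06,0,0.6],
    [0,0,-0.1,0,0.6],
    [0,0,-0.14,0,0.6],
    [0,0,-0.17,0,0.6],
    [0,0,-0.18,0,0.6],
    [0,0,-0.18,0,0.6]
  ]
}}

```text
clock: 7.83
position: [0.4653, -0.0113, 0.2005]
tcp_rot: [[-0.259, 0.966, 0.006], [0.966, 0.259, -0.001], [-0.003, 0.006, -1.0]]
force: [1.1, 0.0, 0.2]
gripper_width: 0.0514
finger_force: 0.0
```

```bash
python3 -c "
from h import *
c=cam('side')['image'];d=cam('scene')['image']
o=np.hstack([cv2.resize(c[140:384,180:375],None,fx=2,fy=2),cv2.resize(d[80:324,120:310],None,fx=2,fy=2)])
cv2.imwrite('pics/p2.png',o[...,::-1]);s=get_state();print(s['clock'],s['gripper_width'],s['position'],s['force'])"
```

```text
7.9333 0.05122082142315508 [ 0.46287443 -0.01090688  0.19697241] [-0.91159538  1.7640541  -0.33589954]
```

View pics/p2.png

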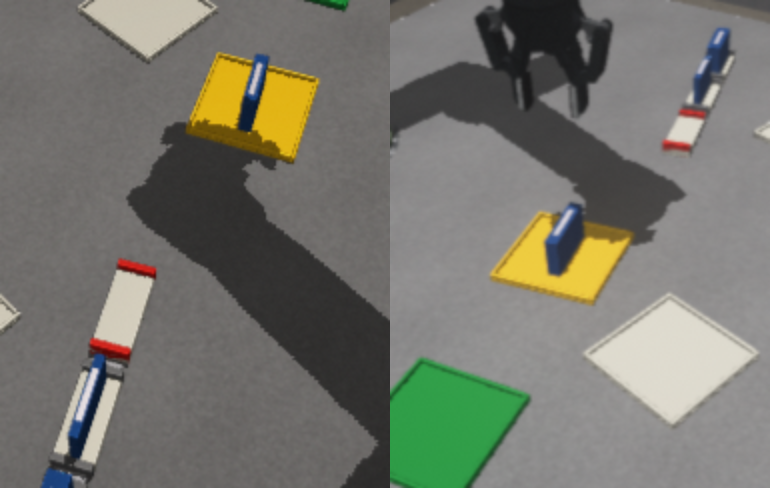

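The plate stands in the yellow tray, at (255,95) in the left crop and (565,240) in the right. The red-ended stand and the other trays are empty, and the gripper is clear.

```bash
python3 -c "
from bench import close_job;print(close_job())"
```

```text
the job is handed in; nothing more can be done
None
```

The plate measured about 15.5 mm across the fingers, so I took it as the 16 mm one; it now stands in the yellow tray, and the job was handed in at about 8 s with no verdict returned.

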